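# Turn a brake valve block in the slide-jaw fixture to show its port face

### The job

The brake valve block standing between the open jaws of the fixture has its drilled port face hidden, turned to the fixed jaw. Turn it a quarter turn so that the port face looks out of the fixture's open side away from the robot, standing flat on the bed between the jaws, then slide the movable jaw up to it so that it sits snugly end-on between both jaws. Leave the other block, the pump with the round motor on top, where it stands.

Things in the scene. Friction and masses are not known exactly. Their poses are not given: they have to be found in the camera images.
- valve_center (a point): Centre, half-way up, of the loose aluminium valve block: 64 mm long (x), 46 wide (y), 55 high (z), about 0.42 kg. Its +y long face is the port face (two brass-seated bores over a small hole). Two brass bleed screws, 9 mm thick, 10 high, stand on its top along that edge (y +14, x +-19). At the start it stands between the jaws, port face to the fixed jaw, about 25 mm or more clear of both.
- bed (a point): Point on the bed of the grey slide-jaw fixture (base 130 x 260 mm), which is bolted down, bed 30 mm above the bench. x points out of the open side away from the robot, y to the fixed jaw, z up. The fixed steel jaw's face is the plane y = +60 mm. Both jaws are 90 mm wide, centred on x = 0, and rise only 22 mm above the bed.
- jaw_grip (a point): Point on the axis of the upright steel post (16 mm thick) on the sliding jaw, to pinch or push; 48 mm above the bed. The post runs from 26 mm below (jaw top) to 18 above it. Axes as bed. The jaw's clamping face is 35 mm ahead, to +y. It slides along y: the post starts at -110 to -90 mm from the bed point and can go to -25. About 4 N friction, no spring, stays where left.
- pump_center (a point): Half-way up the pump, a bystander on the bench beside the fixture: aluminium block 64 x 46 x 45 mm with a dark round motor (40 mm thick, 35 high) on top, 80 mm high in all. Not to be moved.
Not all that is in view belongs to the job. Leave any blue, purple or turquoise look-alike of the part that bears valve_center alone.

How it is judged:
By the outcome, as a careful person would: the job done as asked, in the order asked, and still so for the second after the job is handed in, with the robot touching nothing.
It also fails if it takes over 45 s, if anything falls off the work surface, if the arm or the gripper's body presses on something with over 40 N, if the wrist force passes 120 N, or if a joint passes its speed limit or range.

### The arm

A 7-joint arm with a two-finger parallel gripper is mounted at the origin on the work surface. World frame = base frame: x ahead of the robot, y to its left, z up, the work surface at z = 0. Lengths are in m, angles in rad, forces in N, time in s.
With the tool pointing down it reaches from about 0.35 to 0.9 m from the base axis. Payload 8.1 kg.
Tool frame: the origin (TCP) lies on the mounting face of the last link; the fingertips stand 178 mm ahead of it and the grasp point (between the pads) lies 159 mm ahead of it; z points along the fingers, y is the line along which they close (so a half turn about z gives the same grasp; the last joint's range is limited). The gripper opens to 92 mm and grips with 3 to 60 N. Pads are 19 mm wide; open, the fingers measure 130 mm over their backs; the gripper's body (75 mm by 190 mm) begins 47 mm behind the grasp point.
Start: joints at [1.083, 0.434, 0.025, 1.573, -0.012, 1.134, -0.075], TCP at [0.235, -0.579, 0.405] pointing down, gripper open.
Joint ranges: [-2.62, 2.62], [-0.44, 2.09], [-1.27, 1.32], [0.08, 2.57], [-1.32, 4.46], [0.12, 2], [-2.74, 2.74]. Speed limits (rad/s): [2.22, 2.22, 3.01, 3.01, 3.14, 3.14, 3.14].

### API

Orientations are given as [roll, pitch, yaw] about the fixed x, y, z axes, in that order (R = Rz(yaw) Ry(pitch) Rx(roll)).
In Python, from plant import env, eyes gives the robot as it stands.
- The arm moves only by the tool carry_out, never from a script. Its argument "motion" is a list of rows, each a list of 3 entries, a list of its own where there are three numbers: the turn, a rotation vector about the world's x, y, z as a fraction of full scale, then the shift along the world's x, y, z as a fraction of full scale, then the closure, from 0 (fully open) to 1 (shut). In form: [[[wx, wy, wz], [tx, ty, tz], claw], ...]. A call has 1 to 20 rows; each row shifts and turns the commanded pose from where the row before left it; what a row does not reach is not made up. Full scale, the value 1, is 0.03 m for a shift and 5 degrees for a turn. A row lasts 1/8 s, in which the tool goes at most 62.5 mm and 10.7 degrees, less where a joint would pass 70% of its speed; a pose out of reach is approached as far as the arm can. A call with a number of a shift or a turn outside -1 to 1 is refused whole. A call with a gripper value outside its range is refused whole. The fingers move at their own pace and stop on an object; "squeeze" is the grip in N (left out, the last holds). Time passes only in rows, so rows that do not move let the fingers close. It gives the time, the measured TCP pose, the force, the opening and the grip force at its end, in the units of the state.
- env.get_state(): the state, without advancing time (a new reading comes with each control period).
- eyes.capture(name): name is "scene" or "top" or "wrist"; returns a dict with "color" (400x640x3 uint8, red, green, blue), "range_z" (400x640 float32, m along the optical axis (not along the pixel's ray), 0 where there is no reading), "camera_matrix" (3x3 intrinsics, pixels), "T" (4x4, takes a point from camera to world coordinates); the wrist camera has in their place "T_tool_cam" (4x4, takes a point from camera to tool coordinates, whose origin is the TCP and whose axes are the flange's). Camera axes: x right, y down, z forward; pixel columns grow to the right and rows downward; lengths in m; the calibration is good to about 2 mm. A picture is of the moment at which its call begins: read the wrist's pose just before it.
- env.close_job(): hands the job in; it is judged then, once.
Trained networks look in the newest picture that a camera, given by its name, has taken for a name from the list of things; names that differ only in an ending like _2 or _b are one class to them, and where a whole thing is asked for, a point or a joint stands for the part that bears it (a point fixed in the world has none). Each returns a list of dicts, best first, with "conf" (0 to 1); they miss things now and then, are a little off and sometimes report something else, mostly with a low value. They report only what shows in the picture. A call takes as long as a camera call. They do not tell look-alikes from the thing itself.
- eyes.recognise(camera, thing): "rect" ([left, top, width, height] in pixels, round what is visible of it).
- eyes.masks_of(camera, thing): "region" (400x640 bool, what is visible of it) and "rect" ([left, top, width, height] in pixels, round what is visible of it).
- eyes.landmark_of(camera, thing): "uv" ([column, row] in pixels: a listed point, or the origin of a listed thing).
The state is a dict: "clock": time; "joints": joint angles; "joint_vel": joint speeds; "joint_torque": joint torques, N m; "tool_pos": TCP position; "tcp_rot": TCP orientation; "ft_force": force on the tool from outside, world axes, zero at the start; "ft_torque": the same for the moment, N m; "gripper_width": finger opening in m; "grip_force": force on a finger pad.
Only numpy, scipy, OpenCV 4.12 (cv2) and the standard library are available. Lean on these libraries where they do the work, as an engineer would, in place of code of your own. Each camera call takes 0.05 s, during which the arm holds its last target. There are 200 camera calls.

## Working session

There is one attempt and no reset: what is moved stays moved. The work goes in short steps, Python scripts to look and compute and a tool call to move; the robot and the scene stay as the last step left them, time stands still between calls to the robot, and variables do not carry over. Pictures are saved under pics/ and viewed, at most 10 in all, crops included, and the job is handed in when it is done.

Besides the shell and the picture viewer there is one more tool, called after "Request:" in YAML: its name, and indented under it one key for each argument. carry_out: Moves the arm, as the interface text tells. Its arguments: {"type":"object","properties":{"motion":{"type":"array","items":{"type":"array"}},"squeeze":{"type":"number"}},"required":["motion"]}

```bash
mkdir -p pics; cat > h.py <<'E'
import numpy as np, cv2
from plant import env, eyes
def cap(n):
    s=env.get_state(); c=eyes.capture(n)
    if 'T' not in c:
        from scipy.spatial.transform import Rotation as R
        M=np.eye(4); M[:3,:3]=R.from_euler('xyz',s['tcp_rot']).as_matrix() if len(s['tcp_rot'])==3 else R.from_quat(s['tcp_rot']).as_matrix()
        M[:3,3]=s['tool_pos']; c['T']=M@c['T_tool_cam']
    return c
def cloud(c):
    z=c['range_z']; K=c['camera_matrix']; v,u=np.indices(z.shape)
    P=np.stack([(u-K[0,2])/K[0,0]*z,(v-K[1,2])/K[1,1]*z,z],-1)
    W=P@c['T'][:3,:3].T+c['T'][:3,3]; W[z==0]=np.nan; return W
def save(n,im): cv2.imwrite('pics/'+n,im[...,::-1])
E
python3 - <<'E'
from h import *
print(env.get_state())
ims=[]
for n in ['scene','top']:
    c=cap(n); W=cloud(c); ims.append(c['color'])
    for t in ['valve_center','bed','jaw_grip','pump_center']:
        for d in eyes.landmark_of(n,t)[:3]:
            u,v=np.round(d['uv']).astype(int); print(n,t,d['uv'],round(d['conf'],2),np.round(W[v,u],3))
        
save('a.png',np.vstack(ims)[:, :]) if 0 else [save(f'a{i}.png',x) for i,x in enumerate(ims)]
E
```

```text
{'clock': 0.0, 'joints': array([ 1.08339095,  0.43520413,  0.02496504,  1.57407512, -0.01162322,
        1.13399084, -0.07508753]), 'joint_vel': array([0.00077306, 0.00023966, 0.00208131, 0.00028522, 0.00013516,
       0.00173073, 0.00049289]), 'joint_torque': array([ 1.68086585e-04, -6.67862177e+01,  9.85210799e-01, -3.14462829e+01,
       -6.02907641e-02,  4.28670540e-02,  1.10056244e-04]), 'tool_pos': array([ 0.2345052 , -0.57909386,  0.40396487]), 'tcp_rot': array([-3.14006463e+00,  1.14905475e-04,  3.84745720e-01]), 'ft_force': array([-0.46711464,  0.28066324,  0.34856365]), 'ft_torque': array([-0.01333256, -0.02271238, -0.00324629]), 'grip_force': 0.0, 'gripper_width': 0.09183549182644457}
scene valve_center [323.4, 223.2] 0.93 [0.588 0.063 0.084]
scene valve_center [367.3, 152.6] 0.92 [0.393 0.151 0.053]
scene valve_center [200.3, 258.5] 0.81 [ 0.66  -0.172  0.053]
scene bed [321.5, 229.9] 0.88 [0.603 0.062 0.083]
scene jaw_grip [271.2, 202.7] 0.87 [ 0.555 -0.041  0.095]
scene pump_center [334.3, 301.3] 0.74 [0.74  0.091 0.079]
top valve_center [436.1, 133.9] 0.96 [ 0.647 -0.177  0.054]
top valve_center [266.3, 273.7] 0.76 [0.374 0.139 0.059]
top valve_center [325.3, 287.7] 0.66 [0.35  0.028 0.055]
top bed [311.5, 170.8] 0.63 [0.565 0.059 0.085]
top jaw_grip [369.7, 183.0] 0.9 [ 0.545 -0.045  0.095]
top pump_center [297.0, 94.0] 0.72 [0.708 0.09  0.079]
```

View pics/a0.png

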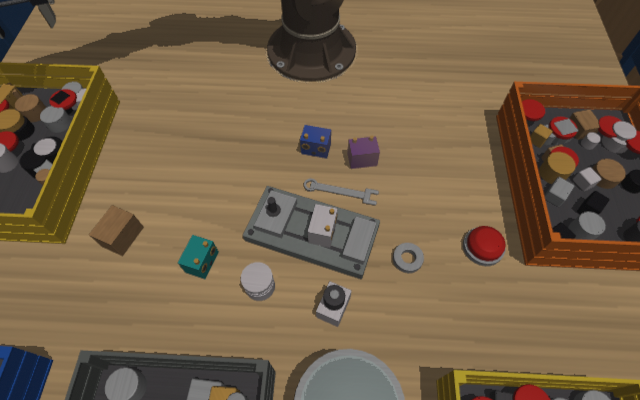

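View pics/a1.png

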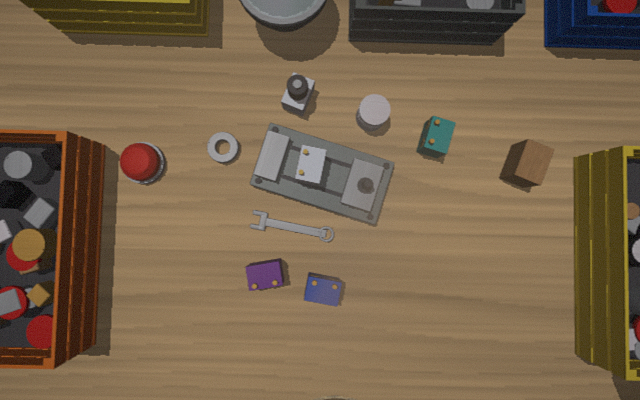

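The valve_center candidates in the top view are the grey block in the fixture (311,165), teal (436,135), purple (266,274) and blue (323,289). The grey aluminium one between the jaws fits, and its brass screws are on the fixed-jaw (left) side. I'll measure it and confirm with a crop.

```bash
cat >> h.py <<'E'
def rect(W,m):
    P=W[m][:,:2].astype(np.float32); (c,s,a)=cv2.minAreaRect(P*1000); return np.round(c,1),np.round(s,1),round(a,1),len(P)
def big(m):
    n,l,st,_=cv2.connectedComponentsWithStats(m.astype(np.uint8)); k=1+np.argmax(st[1:,4]); return l==k
def near(W,z,tol,x,y,r):
    return (abs(W[...,2]-z)<tol)&(np.hypot(W[...,0]-x,W[...,1]-y)<r)
E
python3 - <<'E'
from h import *
for n in ['top','scene']:
    c=cap(n); W=cloud(c)
    print(n,'valve',rect(W,big(near(W,.085,.004,.565,.06,.06))))
    print('fixedjaw',rect(W,big(near(W,.052,.004,.59,.145,.09))))
    print('movjaw',rect(W,big(near(W,.052,.004,.545,-.045,.08))))
    m=near(W,.096,.005,.545,-.045,.03); print('post',m.sum(),np.nanmedian(W[m],0))
    m=near(W,.030,.004,.565,.05,.16); 
    m|=near(W,.052,.004,.565,.05,.16); print('base',rect(W,big(m)))
    m=near(W,.085,.004,.565,.06,.06); print('z',np.nanmedian(W[big(m)][:,2]), 'pump',rect(W,near(W,.08,.006,.72,.09,.05)))
    if n=='top': save('b.png',cv2.resize(c['color'][110:235,230:410],None,fx=4,fy=4,interpolation=cv2.INTER_CUBIC))
E
```

```text
top valve (array([578.7,  61.1]), array([46. , 64.3]), 80.2, 844)
fixedjaw (array([598.1, 136. ]), array([45.3, 90.3]), 73.6, 1113)
movjaw (array([546.6, -38.2]), array([60.1, 89.9]), 73.5, 1372)
post 62 [ 0.54499013 -0.04193986  0.09590525]
base (array([569.1,  37.7]), array([259.8, 130.2]), 73.5, 7434)
z 0.08492712999430257 pump (array([724.8,  89.5]), array([38.7, 38.7]), 72.4, 362)
scene valve (array([581.6,  61. ]), array([46.1, 64.9]), 79.5, 638)
fixedjaw (array([600.7, 135.9]), array([45. , 90.8]), 73.5, 899)
movjaw (array([549.7, -38.3]), array([60.3, 91.8]), 73.4, 967)
post 48 [ 0.54898591 -0.04284855  0.0945345 ]
base (array([572.3,  38. ]), array([258.9, 131.7]), 73.5, 5551)
z 0.08374581700999434 pump (array([729.1,  89.2]), array([38.4, 37.8]), 2.2, 372)
```

View pics/b.png

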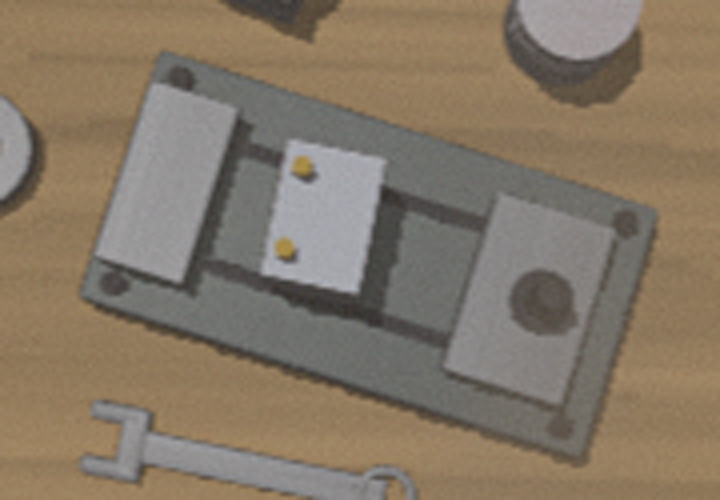

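Request:
carry_out:
  motion:
    - [[0,0,1],[0.38,0.71,0],0]
    - [[0,0,1],[0.38,0.71,0],0]
    - [[0,0,1],[0.38,0.71,0],0]
    - [[0,0,1],[0.38,0.71,0],0]
    - [[0,0,1],[0.38,0.71,0],0]
    - [[0,0,1],[0.38,0.71,0],0]
    - [[0,0,1],[0.38,0.71,0],0]
    - [[0,0,1],[0.38,0.71,0],0]
    - [[0,0,1],[0.38,0.71,0],0]
    - [[0,0,1],[0.38,0.71,0],0]
    - [[0,0,1],[0.38,0.71,0],0]
    - [[0,0,1],[0.38,0.71,0],0]
    - [[0,0,1],[0.38,0.71,0],0]
    - [[0,0,1],[0.38,0.71,0],0]
    - [[0,0,1],[0.38,0.71,0],0]
    - [[0,0,1],[0.38,0.71,0],0]
    - [[0,0,1],[0.38,0.71,0],0]
    - [[0,0,1],[0.38,0.71,0],0]
    - [[0,0,1],[0.38,0.71,0],0]
    - [[0,0,1],[0.38,0.71,0],0]
  squeeze: 30

```text
clock: 3.1
tool_pos: [0.4633, -0.1519, 0.4047]
tcp_rot: [3.141, 0.0, 2.136]
ft_force: [0.6, 0.1, 0.6]
gripper_width: 0.092
grip_force: 0.0
```

```bash
python3 - <<'E'
from h import *
s=env.get_state(); print(s['joints'].round(2))
E
```

```text
[ 0.64  0.26 -0.53  1.86  0.15  1.05  0.62]
```

Request:
carry_out:
  motion:
    - [[0,0,0.95],[0.38,0.7,-0.35],0]
    - [[0,0,0.95],[0.38,0.7,-0.35],0]
    - [[0,0,0.95],[0.38,0.7,-0.35],0]
    - [[0,0,0.95],[0.38,0.7,-0.35],0]
    - [[0,0,0.95],[0.38,0.7,-0.35],0]
    - [[0,0,0.95],[0.38,0.7,-0.35],0]
    - [[0,0,0.95],[0.38,0.7,-0.35],0]
    - [[0,0,0.95],[0.38,0.7,-0.35],0]
    - [[0,0,0.95],[0.38,0.7,-0.35],0]
    - [[0,0,0.95],[0.38,0.7,-0.35],0]
    - [[0,0,0],[0,0,0],0]

```text
clock: 4.47
tool_pos: [0.577, 0.059, 0.2987]
tcp_rot: [3.14, -0.001, 2.964]
ft_force: [-0.5, -0.8, 0.2]
gripper_width: 0.0915
grip_force: 0.0
```

```bash
python3 - <<'E'
from h import *
c=cap('wrist'); W=cloud(c); s=env.get_state(); print(s['joints'].round(2),s['tool_pos'].round(4),s['tcp_rot'])
m=near(W,.085,.004,.58,.061,.06); print(m.sum())
if m.sum(): print('valve',rect(W,big(m)))
save('c.png',c['color'])
E
```

```text
[ 0.28  0.57 -0.68  1.77  0.43  0.96  0.81] [0.5768 0.0577 0.2991] [ 3.14129618e+00 -1.06026328e-03  2.96123075e+00]
4833
valve (array([572.4,  61.9]), array([46. , 51.7]), 79.6, 4833)
```

Request:
carry_out:
  motion:
    - [[0,0,0],[0.1,0.1,-0.53],0]
    - [[0,0,0],[0,0,-0.53],0]
    - [[0,0,0],[0,0,-0.53],0.2]
    - [[0,0,0],[0,0,-0.53],0.4]
    - [[0,0,0],[0,0,0],0.7]
    - [[0,0,0],[0,0,0],1]
    - [[0,0,0],[0,0,0],1]
    - [[0,0,0],[0,0,0],1]
  squeeze: 30

```text
clock: 5.52
tool_pos: [0.5799, 0.06, 0.2368]
tcp_rot: [3.141, 0.001, 2.959]
ft_force: [1.7, 0.4, 2.3]
gripper_width: 0.046
grip_force: 30.0
```

Request:
carry_out:
  motion:
    - [[0,0,0],[0,0,0.2],1]
    - [[0,0,0],[0,0,0.2],1]
    - [[0,0,-1],[0,0,0],1]
    - [[0,0,-1],[0,0,0],1]
    - [[0,0,-1],[0,0,0],1]
    - [[0,0,-1],[0,0,0],1]
    - [[0,0,-1],[0,0,0],1]
    - [[0,0,-1],[0,0,0],1]
    - [[0,0,-1],[0,0,0],1]
    - [[0,0,-1],[0,0,0],1]
    - [[0,0,-1],[0,0,0],1]
    - [[0,0,-1],[0,0,0],1]
    - [[0,0,-1],[0,0,0],1]
    - [[0,0,-1],[0,0,0],1]
    - [[0,0,-1],[0,0,0],1]
    - [[0,0,-1],[0,0,0],1]
    - [[0,0,-1],[0,0,0],1]
    - [[0,0,-1],[0,0,0],1]
    - [[0,0,-1],[0,0,0],1]
    - [[0,0,-1],[0,0,0],1]

```text
clock: 8.02
tool_pos: [0.5794, 0.0598, 0.2484]
tcp_rot: [-3.141, -0.0, 1.386]
ft_force: [0.2, -0.8, -3.9]
gripper_width: 0.0459
grip_force: 30.0
```

Request:
carry_out:
  motion:
    - [[0,0,-1],[0,0,0],1]
    - [[0,0,-0.2],[0.05,0.3,0],1]
    - [[0,0,0],[0.05,0.3,0],1]
    - [[0,0,0],[0,0,0],1]

```text
clock: 8.52
tool_pos: [0.5826, 0.0794, 0.2482]
tcp_rot: [-3.141, -0.001, 1.287]
ft_force: [0.7, -0.3, -4.0]
gripper_width: 0.0453
grip_force: 30.0
```

```bash
python3 - <<'E'
from h import *
s=env.get_state(); print(s['joints'].round(2),s['tool_pos'].round(4),s['tcp_rot'],s['gripper_width'])
c=cap('scene'); save('d.png',cv2.resize(c['color'][150:330,200:420],None,fx=3.5,fy=3.2))
c=cap('top'); W=cloud(c); m=near(W,.093,.006,.583,.08,.05); print(rect(W,m))
E
```

```text
[-0.08  0.56 -0.21  1.82  0.16  0.78 -0.65] [0.5826 0.0794 0.2482] [-3.14148512e+00 -9.65661179e-04  1.28686295e+00] 0.04534901639353648
(array([0., 0.]), array([0., 0.]), 0.0, 0)
```

View pics/d.png

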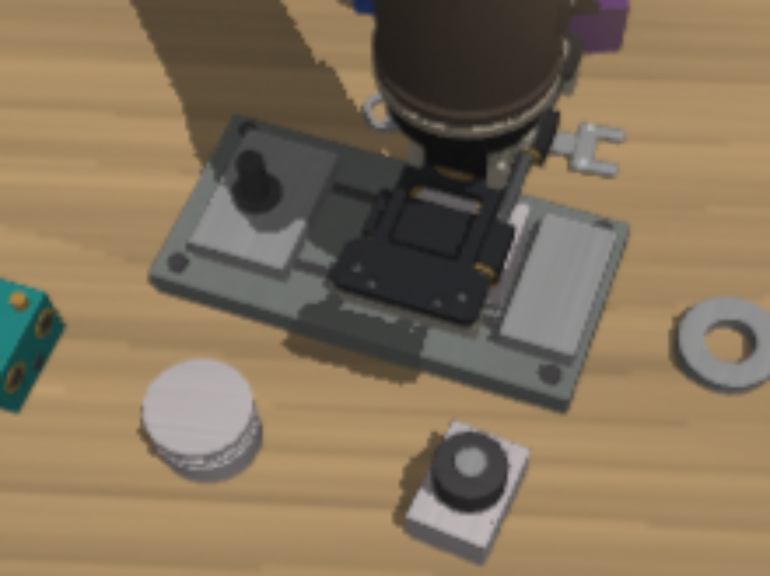

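Request:
carry_out:
  motion:
    - [[0,0,0],[0,0,-0.15],1]
    - [[0,0,0],[0,0,-0.12],1]
    - [[0,0,0],[0,0,-0.08],1]
    - [[0,0,0],[0,0,-0.04],1]
    - [[0,0,0],[0,0,0],1]

```text
clock: 9.25
tool_pos: [0.5824, 0.0775, 0.2368]
tcp_rot: [-3.141, 0.0, 1.284]
ft_force: [-3.0, -1.0, 2.8]
gripper_width: 0.0458
grip_force: 30.0
```

Request:
carry_out:
  motion:
    - [[0,0,0],[0,0,0],0.3]
    - [[0,0,0],[0,0,0],0.1]
    - [[0,0,0],[0,0,0],0]
    - [[0,0,0],[0,0,0.5],0]
    - [[0,0,0],[0,0,0.9],0]
    - [[0,0,0],[0,0,0.9],0]
    - [[0,0,0],[-0.24,-0.8,0],0]
    - [[0,0,0],[-0.24,-0.8,0],0]
    - [[0,0,0],[-0.24,-0.8,0],0]
    - [[0,0,0],[-0.24,-0.8,0],0]
    - [[0,0,0],[-0.24,-0.8,0],0]
    - [[0,0,0],[0,0,0],0]

```text
clock: 10.75
tool_pos: [0.5463, -0.0444, 0.3064]
tcp_rot: [3.141, 0.001, 1.28]
ft_force: [1.1, 0.9, 0.7]
gripper_width: 0.0919
grip_force: 0.0
```

```bash
python3 - <<'E'
from h import *
s=env.get_state(); print(s['tool_pos'].round(4),s['tcp_rot'],s['gripper_width'])
for n in ['scene','top']:
    c=cap(n); W=cloud(c); m=near(W,.0845,.004,.583,.08,.06); print(n,m.sum(), rect(W,m) if m.sum() else '')
    if n=='scene': save('e.png',cv2.resize(c['color'][150:330,200:420],None,fx=3.5,fy=3.2))
E
```

```text
[ 0.5463 -0.0444  0.3064] [3.14060572e+00 8.22422429e-04 1.28007431e+00] 0.09190855979460252
scene 657 (array([584.6,  78.1]), array([64.1, 47.9]), 73.3, 657)
top 843 (array([582. ,  77.8]), array([63.6, 46. ]), 73.5, 843)
```

View pics/e.png

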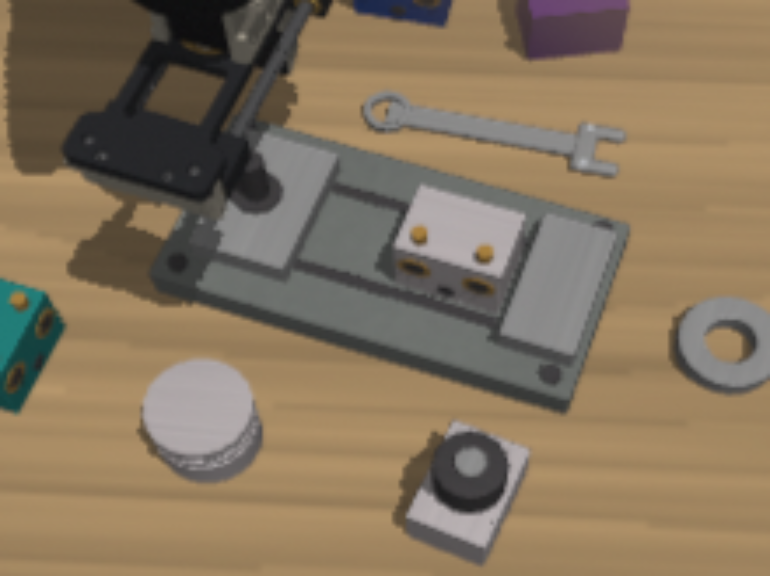

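The valve stands square with its ports facing out, at about (0.583, 0.078), about 6 mm short of the fixed jaw. Next I'll pinch the post.

Request:
carry_out:
  motion:
    - [[0,0,0],[0.03,0.06,-0.7],0]
    - [[0,0,0],[0,0,-0.8],0]
    - [[0,0,0],[0,0,-0.8],0.4]
    - [[0,0,0],[0,0,0],0.7]
    - [[0,0,0],[0,0,0],1]
    - [[0,0,0],[0,0,0],1]
    - [[0,0,0],[0,0,0],1]
    - [[0,0,0],[0,0,0],1]
  squeeze: 40

```text
clock: 11.85
tool_pos: [0.5476, -0.0405, 0.2369]
tcp_rot: [3.141, -0.0, 1.283]
ft_force: [0.6, -0.5, 0.8]
gripper_width: 0.0365
grip_force: 0.0
```

Request:
carry_out:
  motion:
    - [[0,0,0],[0,0,0],1]
    - [[0,0,0],[0,0,0],1]
    - [[0,0,0],[0,0,0],1]
    - [[0,0,0],[0,0,0],1]

```text
clock: 12.35
tool_pos: [0.5468, -0.0403, 0.2363]
tcp_rot: [-3.14, 0.0, 1.284]
ft_force: [-4.8, 0.4, 5.0]
gripper_width: 0.0158
grip_force: 40.0
```

Request:
carry_out:
  motion:
    - [[0,0,0],[0.06,0.2,0],1]
    - [[0,0,0],[0.06,0.2,0],1]
    - [[0,0,0],[0.06,0.2,0],1]
    - [[0,0,0],[0.06,0.2,0],1]
    - [[0,0,0],[0.06,0.2,0],1]
    - [[0,0,0],[0.06,0.2,0],1]
    - [[0,0,0],[0.06,0.2,0],1]
    - [[0,0,0],[0.06,0.2,0],1]
    - [[0,0,0],[0,0,0],1]

```text
clock: 13.48
tool_pos: [0.561, 0.0078, 0.2363]
tcp_rot: [-3.14, 0.001, 1.284]
ft_force: [-6.8, 1.4, 5.8]
gripper_width: 0.015
grip_force: 40.0
```

Request:
carry_out:
  motion:
    - [[0,0,0],[0.018,0.06,0],1]
    - [[0,0,0],[0.018,0.06,0],1]
    - [[0,0,0],[0.018,0.06,0],1]
    - [[0,0,0],[0.018,0.06,0],1]
    - [[0,0,0],[0.018,0.06,0],1]
    - [[0,0,0],[0.018,0.06,0],1]

```text
clock: 14.22
tool_pos: [0.564, 0.0175, 0.2363]
tcp_rot: [-3.139, 0.002, 1.283]
ft_force: [-8.4, -3.7, 8.7]
gripper_width: 0.0153
grip_force: 40.0
```

Request:
carry_out:
  motion:
    - [[0,0,0],[0.01,0.035,0],1]
    - [[0,0,0],[0.01,0.035,0],1]
    - [[0,0,0],[0,0,0],1]

```text
clock: 14.6
tool_pos: [0.5646, 0.0194, 0.2363]
tcp_rot: [-3.139, 0.003, 1.283]
ft_force: [-8.0, -4.1, 8.5]
gripper_width: 0.0154
grip_force: 40.0
```

```bash
python3 - <<'E'
from h import *
s=env.get_state(); print(s['tool_pos'].round(4),s['ft_force'].round(1),s['joint_torque'].round(1))
for n in ['scene','top']:
    c=cap(n); W=cloud(c); m=near(W,.0845,.004,.585,.085,.055); print(n,m.sum(), rect(W,m) if m.sum() else '')
E
```

```text
[0.5646 0.0194 0.2363] [-8.  -4.1  8.5] [ -1.7 -62.6  -3.8 -26.1  -0.2  -3.   -0. ]
scene 650 (array([585.3,  80.4]), array([63.9, 46.6]), 74.5, 650)
top 603 (array([583.8,  84.8]), array([54.1, 46.1]), 73.1, 603)
```

Request:
carry_out:
  motion:
    - [[0,0,0],[0.01,0.035,0],1]
    - [[0,0,0],[0,0,0],1]

```text
clock: 14.95
tool_pos: [0.5649, 0.0204, 0.2363]
tcp_rot: [-3.139, 0.003, 1.283]
ft_force: [-8.2, -3.4, 9.1]
gripper_width: 0.0146
grip_force: 40.0
```

Request:
carry_out:
  motion:
    - [[0,0,0],[0.01,0.035,0],1]
    - [[0,0,0],[0,0,0],1]

```text
clock: 15.2
tool_pos: [0.5652, 0.0214, 0.2363]
tcp_rot: [-3.139, 0.003, 1.283]
ft_force: [-8.6, -2.9, 9.0]
gripper_width: 0.0152
grip_force: 40.0
```

Request:
carry_out:
  motion:
    - [[0,0,0],[0.01,0.035,0],1]
    - [[0,0,0],[0,0,0],1]

```text
clock: 15.45
tool_pos: [0.5655, 0.0225, 0.2363]
tcp_rot: [-3.139, 0.003, 1.283]
ft_force: [-8.4, -3.6, 8.0]
gripper_width: 0.015
grip_force: 40.0
```

Request:
carry_out:
  motion:
    - [[0,0,0],[0.01,0.035,0],1]
    - [[0,0,0],[0,0,0],1]

```text
clock: 15.7
tool_pos: [0.5656, 0.0228, 0.2363]
tcp_rot: [-3.139, 0.004, 1.282]
ft_force: [-9.5, -5.1, 9.6]
gripper_width: 0.0153
grip_force: 40.0
```

```bash
python3 - <<'E'
from h import *
for n in ['scene','top']:
    c=cap(n); W=cloud(c); m=near(W,.0845,.004,.585,.085,.055); print(n,m.sum(), rect(W,m) if m.sum() else '')
    print('fixedjaw',rect(W,big(near(W,.052,.004,.6,.155,.07))))
    if n=='scene': save('f.png',cv2.resize(c['color'][190:290,260:400],None,fx=5,fy=5))
E
```

```text
scene 655 (array([586. ,  83.8]), array([64.3, 47.4]), 74.2, 655)
fixedjaw (array([597.9, 124.9]), array([67.9, 91.2]), 73.6, 917)
top 559 (array([585. ,  88.7]), array([53.1, 45.9]), 73.3, 559)
fixedjaw (array([598.1, 136. ]), array([45.1, 90.1]), 73.7, 1055)
```

View pics/f.png

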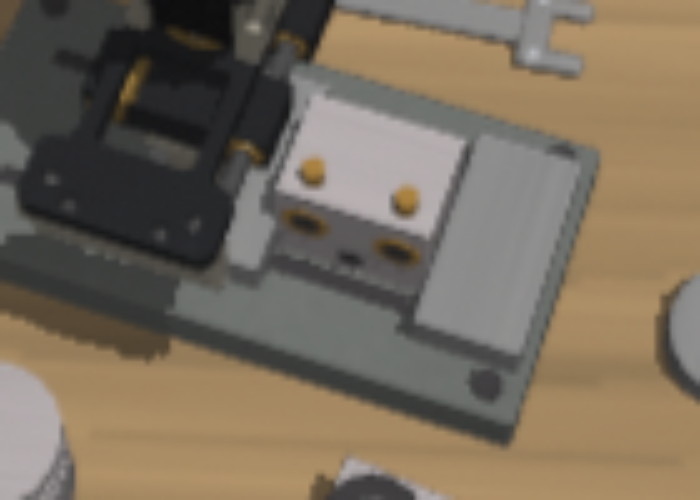

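Request:
carry_out:
  motion:
    - [[0,0,0],[0.01,0.035,0],1]
    - [[0,0,0],[0,0,0],1]

```text
clock: 16.05
tool_pos: [0.5657, 0.023, 0.2363]
tcp_rot: [-3.139, 0.005, 1.281]
ft_force: [-10.0, -8.6, 11.1]
gripper_width: 0.0149
grip_force: 40.0
```

Request:
carry_out:
  motion:
    - [[0,0,0],[0.01,0.035,0],1]
    - [[0,0,0],[0,0,0],1]

```text
clock: 16.3
tool_pos: [0.5658, 0.0233, 0.2363]
tcp_rot: [-3.138, 0.006, 1.281]
ft_force: [-12.2, -11.7, 13.3]
gripper_width: 0.0157
grip_force: 40.0
```

Request:
carry_out:
  motion:
    - [[0,0,0],[0,0,0],0.6]
    - [[0,0,0],[0,0,0],0.4]
    - [[0,0,0],[0,0,0],0.4]
    - [[0,0,0],[0,0,0.3],0.4]
    - [[0,0,0],[0,0,0.8],0.4]
    - [[0,0,0],[0,0,1],0.4]
    - [[0,0,0],[-0.3,-1,1],0.4]
    - [[0,0,0],[-0.3,-1,1],0.4]
    - [[0,0,0],[-0.3,-1,0],0.4]
    - [[0,0,0],[-0.3,-1,0],0.4]
    - [[0,0,0],[-0.3,-1,0],0.4]
    - [[0,0,0],[-0.3,-1,0],0.4]
    - [[0,0,0],[0,0,0],0.4]

```text
clock: 17.92
tool_pos: [0.5127, -0.1559, 0.36]
tcp_rot: [3.141, 0.001, 1.279]
ft_force: [0.1, 0.2, -0.1]
gripper_width: 0.0551
grip_force: 0.0
```

```bash
python3 - <<'E'
from h import *
for n in ['scene','top']:
    c=cap(n); W=cloud(c); m=near(W,.0845,.004,.585,.085,.055); print(n,m.sum(), rect(W,big(m)))
    print('fixedjaw',rect(W,big(near(W,.052,.004,.6,.16,.07))))
    m=near(W,.052,.004,.565,.023,.08)&(W[...,1]+.29*(W[...,0]-.565)<.065); print('mov',rect(W,big(m)))
    print('pump',rect(W,near(W,.08,.006,.725,.09,.05)))
    if n=='scene': save('g.png',cv2.resize(c['color'][170:330,230:410],None,fx=4,fy=3.7))
E
```

```text
scene 655 (array([586.4,  83.7]), array([64.2, 47.9]), 72.7, 655)
fixedjaw (array([598.3, 128.1]), array([61.1, 91.1]), 73.2, 918)
mov (array([568.5,  28. ]), array([66.9, 91.2]), 74.2, 950)
pump (array([729.4,  89.7]), array([38.5, 37.7]), 73.5, 372)
top 843 (array([583.7,  83.4]), array([63.7, 46.1]), 73.9, 843)
fixedjaw (array([598., 136.]), array([45., 90.]), 73.7, 1055)
mov (array([565.2,  24.4]), array([59.9, 90.3]), 73.5, 1366)
pump (array([725.6,  89.6]), array([38.6, 38. ]), 27.0, 361)
```

View pics/g.png

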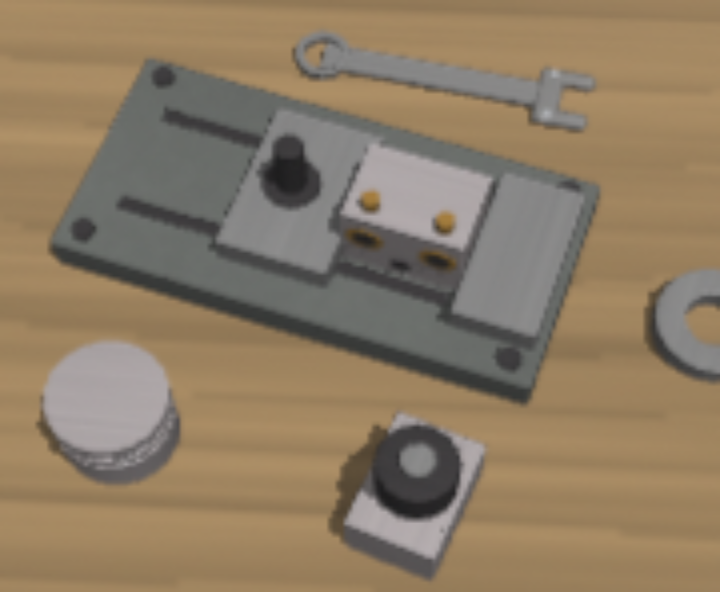

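The valve is held end-on: the gap between the jaws measures 63.8 mm against the 64 mm block. The ports look out of the open side and the pump hasn't moved, so I'm handing it in.

```bash
python3 -c "
from plant import env
print(env.close_job())"
```

```text
the job is handed in; nothing more can be done
None
```

The valve block stands flat on the bed with its port face out of the open side, snug end-on between both jaws, the pump is untouched, and I handed the job in at about 18 s of the 45 s; no verdict came back.

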